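# Load two slide racks into a staining wheel

### The arm

A 6-joint arm with a two-finger parallel gripper is mounted at the origin on a cart in front of the work surface, level with it; the furniture and walls round the work are solid. World frame = base frame: x ahead of the robot, y to its left, z up, the work surface at z = 0. Lengths are in mm, angles in rad, forces in N, time in s.
With the tool pointing down it reaches from about 325 to 875 mm from the base axis. Payload 4.4 kg.
Tool frame: the origin (TCP) lies where the fingers leave the gripper's body, on its centre line; the fingertips stand 73 mm ahead of it and the grasp point (between the pads) lies env.grip_depth ahead of it (env.grip_depth is the distance from the TCP to the grasp point, in mm); z points along the fingers, y is the line along which they close (so a half turn about z gives the same grasp; the last joint's range is limited). The gripper opens to 85 mm and grips with 20 to 120 N. Pads are 22 mm wide; open, the fingers measure 114 mm over their backs; the gripper's body (76 mm by 85 mm) begins 54 mm behind the grasp point. The pads swing forward as they close: fully open they stand 13 mm farther back than shut.
Start: joints at [0.957, 0.207, 1.542, -0, 1.393, -0.15], TCP at [257.236, 514.254, 303.882] pointing down, gripper open.
Joint ranges: [-2.73, 2.73], [-0.86, 2.22], [0.23, 2.46], [-1.11, 4.25], [0.08, 2.63], [-2.82, 2.82]. Speed limits (rad/s): [2.79, 2.79, 3.14, 3.14, 3.14, 3.14].

### API

Orientations are given as [roll, pitch, yaw] about the fixed x, y, z axes, in that order (R = Rz(yaw) Ry(pitch) Rx(roll)).
In Python, from plant import env, grab_frame, boxes_of gives the robot as it stands.
- The arm moves only by the tool carry_out, never from a script. Its argument "rows" is a list of rows, each an object with "slide": the shift along the tool's x, y, z in mm, a list of three; "twist": the turn, a rotation vector about the tool's x, y, z in degrees, a list of three; "jaw": the closure in counts, from 0 (fully open) to 255 (shut). In form: [{"slide": [x, y, z], "twist": [ax, ay, az], "jaw": jaw}, ...]. A call has 1 to 5 rows; each row is the pose to reach, as a shift and turn from the pose commanded when the call began, along the tool's axes at that moment; what a row does not reach only later rows make up. A row lasts 1/8 s, in which the tool goes at most 62.5 mm and 10.7 degrees, less where a joint would pass 70% of its speed; a pose out of reach is approached as far as the arm can. A call with a gripper value outside its range is refused whole. The fingers move at their own pace and stop on an object; the grip force is fixed at half the most. Time passes only in rows, so rows that repeat a pose let the fingers close. It gives the time, the measured TCP pose, the force, the opening and the grip force at its end, in the units of the state.
- env.sense(): the state, without advancing time (a new reading comes with each control period).
- grab_frame(name): name is "scene" or "top" or "wrist"; returns a dict with "img" (420x560x3 uint8, red, green, blue), "z_map" (420x560 float32, mm along the optical axis (not along the pixel's ray), 0 where there is no reading), "K" (3x3 intrinsics, pixels), "k1" (the pictures are not rectified: a ray, as slopes to the right and down, at radius r is drawn at 1 + k1 r^2 times it, then the intrinsics apply), "rvec" (rotation vector, rad) and "tvec" (3), from world to camera coordinates, as OpenCV has them; the wrist camera has in their place "T_tool_cam" (4x4, takes a point from camera to tool coordinates, whose origin is the TCP and whose axes are the flange's). Camera axes: x right, y down, z forward; pixel columns grow to the right and rows downward; lengths in mm; the calibration is good to about 2 mm. A picture is of the moment at which its call begins: read the wrist's pose just before it.
- env.hand_in(): hands the job in; it is judged then, once.
Trained networks look in a picture, given as the dict that the camera call returned (one of the last four; its "shot" number tells which), for a name from the list of things; names that differ only in an ending like _2 or _b are one class to them, and where a whole thing is asked for, a point or a joint stands for the part that bears it (a point fixed in the world has none). Each returns a list of dicts, best first, with "score" (0 to 1); they miss things now and then, are a little off and sometimes report something else, mostly with a low value. They report only what shows in the picture. A call takes as long as a camera call.
- boxes_of(query, picture): "centre" ([row, column] in pixels, amid what is visible of it).
The state is a dict: "t": time; "qpos": joint angles; "qd": joint speeds; "joint_efforts": joint torques, N m; "eef_pos": TCP position; "tool_rot": TCP orientation; "contact_force": force on the tool from outside, world axes, zero at the start; "ft_torque": the same for the moment, N m; "width": opening from 0.0 (shut) to 1.0 (fully open); "finger_force": force on a finger pad.
Only numpy, scipy, OpenCV 4.12 (cv2) and the standard library are available. Lean on these libraries where they do the work, as an engineer would, in place of code of your own. Each camera call takes 0.05 s, during which the arm holds its last target. There are 200 camera calls.

### The job

Carry on loading the staining wheel: lower one of the two narrow slide racks that stand on the bench fully into the empty dish at the opening in the splash guard, turn the wheel one click clockwise (seen from above) by its centre knob so that the next empty dish comes to the opening, and lower the other narrow rack fully into that one. Then set the soak dial on the pod three clicks clockwise from its zero tick. Do not drop or tip the racks, and leave the rack already in the wheel, the wide rack and the timer alone.

Things in the scene. Friction and masses are not known exactly. Their poses are not given: they have to be found in the camera images.
- rack_1: moulded white plastic slide rack, an open-topped box 34 mm wide (own x), 80 mm long (own y), 68 mm tall (own z), about 90 g; origin at the centre of its underside; its two long side walls are flat and upright, take it across the 34 mm width near the top. The two racks to be loaded are alike and either may go first or either way round. Stands on the bench at the robot's right.
- rack_2: moulded white plastic slide rack, an open-topped box 34 mm wide (own x), 80 mm long (own y), 68 mm tall (own z), about 90 g; origin at the centre of its underside; its two long side walls are flat and upright, take it across the 34 mm width near the top. The two racks to be loaded are alike and either may go first or either way round. Stands on the bench at the robot's right.
- rack_loaded: the same kind of narrow slide rack (34 x 80 x 68 mm, origin at the centre of its underside), already standing in the dish next to the one at the opening; it rides along with the wheel and must stay in its dish
- wide_rack: bystander: a wider, lower white slide rack, 70 x 80 x 45 mm, origin at the centre of its underside, on the bench at the far right; it does not fit the dishes
- timer: bystander: white bench timer, wedge-shaped, 68 x 40 x 58 mm, origin at the centre of its underside, on the bench at the front left
- stain_wheel: the grey fixed base of the staining wheel (273 mm diameter, 18 mm high) with a square control pod (74 x 74 mm, top 47 mm above the bench) on its right front; origin on the wheel's vertical axis at bench height, own z up; own -x points from the axis to the middle of the opening in the white splash guard. The guard is a 3 mm wall on the rim of the base (outer diameter 272 mm), its top 53 mm above the bench
- load_gap (a point): middle of the opening in the splash guard (about 72 degrees wide), at the height of the guard's top, 134.5 mm from the wheel's axis in the direction of the base's own -x
- wheel (a joint): angle of the aluminium wheel with its five grey dishes, rad; 0 at the start, grows clockwise seen from above; one click is 72 degrees (1.257 rad). A spring detent holds it at each click with up to 0.18 N m and pulls it into the nearest click when let go less than about half a click away; it turns without stops
- wheel_knob (a point): grip point of the wheel's centre knob, a black upright bar 14 mm thick, 44 mm long, its top 136 mm above the bench, this point on the wheel's axis 120 mm above the bench, higher than the racks in the dishes. At joint wheel = 0 the bar's 44 mm length lies along the base's own x axis (it points to the dish at the opening), and it turns with the wheel; this point's axes turn with the wheel, the bar lies along its x axis. Pinch it across the 14 mm and turn about the vertical
- dish_0 (a point): centre of the inner floor (28 mm above the bench) of the dish that is at the opening at the start. All dishes are alike: 85 mm long radially (pointing at the wheel's axis), 39 mm wide, the flared rim 53 mm above the bench, centre 80 mm from the wheel's axis; a rack stands in one lengthwise, 2.5 mm free all round, and rises 43 mm above the rim, its top 96 mm above the bench
- dish_4 (a point): centre of the inner floor of the dish that comes to the opening after one click clockwise (72 degrees counter-clockwise of dish_0 seen from above); otherwise as dish_0, it is empty
- dish_1 (a point): centre of the inner floor of the dish in which the loaded rack stands (72 degrees clockwise of dish_0 seen from above)
- dial (a joint): angle of the soak dial on the pod, rad; 0 at the start, where its pointer is at the long zero tick, grows clockwise seen from above; one click is 24 degrees (0.419 rad), each has a tick, three clicks are 1.257 rad. It clicks with up to 0.035 N m and settles in the nearest click when let go; stops at 0 and at seven clicks
- dial_grip (a point): grip point of the soak dial, on its vertical axis, 76 mm above the bench: a black upright bar 12 mm thick, 36 mm long, from 54 to 86 mm above the bench, over a round black skirt 41 mm across. At joint dial = 0 the bar's length lies along the base's own y axis and its white pointer end points to the base's +y; pinch it across the 12 mm. This point's axes turn with the dial, the bar lies along its y axis
- dial_pointer (a point): the pointer end of the dial's bar, 18 mm from the dial's axis

How it is judged:
By the outcome, as a careful person would: the job done as asked, in the order asked, and still so for the second after the job is handed in, with the robot touching nothing.
It also fails if it takes over 72 s, if anything falls off the work surface, if the arm or the gripper's body presses on something with over 40 N, if the wrist force passes 120 N, or if a joint passes its speed limit or range.

## Working session

There is one attempt and no reset: what is moved stays moved. The work goes in short steps, Python scripts to look and compute and a tool call to move; the robot and the scene stay as the last step left them, time stands still between calls to the robot, and variables do not carry over. Pictures are saved under pics/ and viewed, at most 10 in all, crops included, and the job is handed in when it is done.

Besides the shell and the picture viewer there is one more tool, called after "Request:" as name([rows], argument=value, ...), one row to a line, values as JSON. carry_out: Moves the arm, as the interface text tells. Its arguments: {"type":"object","properties":{"rows":{"type":"array"}},"required":["rows"]}

```bash
ls; mkdir -p pics; cat > h.py <<'E'
import numpy as np, cv2
from plant import env, grab_frame, boxes_of
def cloud(f):
    K=np.array(f["K"]);z=f["z_map"].astype(float);h,w=z.shape
    u,v=np.meshgrid(np.arange(w),np.arange(h))
    d=np.stack([(u-K[0,2])/K[0,0],(v-K[1,2])/K[1,1]],-1)
    s=d.copy()
    for _ in range(8): s=d/(1+f["k1"]*(s**2).sum(-1,keepdims=True))
    P=np.concatenate([s*z[...,None],z[...,None]],-1)
    if "rvec" in f:
        R=cv2.Rodrigues(np.array(f["rvec"],float))[0]
        W=(P-np.array(f["tvec"],float).ravel())@R
    else:
        st=env.sense();T=np.array(f["T_tool_cam"]);P=P@T[:3,:3].T+T[:3,3]
        W=P@rpy(st["tool_rot"]).T+np.array(st["eef_pos"])
    W[z==0]=np.nan
    return W
def rpy(a):
    from scipy.spatial.transform import Rotation as R
    return R.from_euler("xyz",a).as_matrix()
def save(f,n): cv2.imwrite("pics/"+n,f["img"][...,::-1])
E
python3 - <<'E'
from h import *
print(env.sense(),env.grip_depth)
for c in("top","scene"):
    f=grab_frame(c);save(f,c+"1.png");W=cloud(f);np.save(c+".npy",W);np.save(c+"img.npy",f["img"])
    for n in("rack_1","wide_rack","timer","stain_wheel","wheel_knob","dial_grip","dial_pointer","load_gap","dish_0"):
        try:
            for b in boxes_of(n,f)[:5]:
                r,q=np.round(b["centre"]).astype(int);print(c,n,round(b["score"],2),r,q,W[r,q].round())
        except Exception as e: print(n,e)
E
```

```text
pics
{'t': 0.0, 'qpos': array([ 9.56499554e-01,  2.07448039e-01,  1.54297386e+00, -8.62749261e-06,
        1.39348472e+00, -1.50510818e-01]), 'qd': array([-6.29677142e-05, -3.21312300e-05,  4.17344519e-04,  2.05548802e-05,
       -6.41221358e-05,  3.41135799e-04]), 'joint_efforts': array([-1.30257416e-03, -3.83032858e+01, -2.91597265e+01, -2.50743296e-04,
        1.06673225e-02,  6.47330339e-06]), 'eef_pos': array([256.88924378, 513.75892033, 302.70019826]), 'tool_rot': array([-3.13930357e+00, -3.38571406e-04,  2.67780784e+00]), 'contact_force': array([ 0.01627441,  0.36296691, -0.48964082]), 'ft_torque': array([-0.02195409, -0.0053498 ,  0.00067626]), 'finger_force': 0.0, 'width': 0.9985773984503402} 53.900000000000006
top rack_1 0.86 266 359 [ 451. -274.   24.]
top rack_1 0.58 213 354 [ 600. -265.    2.]
top wide_rack 0.58 171 341 [ 718. -229.   10.]
top timer 0.6 287 200 [389. 149.  24.]
top stain_wheel 0.87 228 256 [549.   5.  28.]
top wheel_knob 0.98 226 253 [553.  13.  34.]
top dial_grip 0.49 266 298 [ 442. -107.   85.]
top dial_pointer 0.66 269 302 [ 437. -119.   57.]
top load_gap 0.94 232 259 [535.  -4.  47.]
top dish_0 0.96 225 254 [555.  10.  41.]
scene rack_1 0.89 290 360 [ 601. -244.   17.]
scene rack_1 0.88 328 310 [ 430. -299.   67.]
scene wide_rack 0.73 267 396 [ 723. -227.    5.]
scene wide_rack 0.55 226 284 [547. -10.  50.]
scene timer 0.6 218 196 [385. 151.  28.]
scene timer 0.51 268 268 [ 438. -122.   69.]
scene stain_wheel 0.92 232 282 [543.  -7.  29.]
scene wheel_knob 0.97 224 285 [559.   5.  39.]
scene dial_grip 0.82 266 268 [ 439. -122.   74.]
scene dial_pointer 0.6 273 270 [ 439. -130.   60.]
scene load_gap 0.9 233 280 [538.  -6.  28.]
scene load_gap 0.67 224 281 [551.  11.  38.]
scene dish_0 0.83 222 285 [563.  12.  38.]
```

```bash
python3 - <<'E'
from h import *
# rectified height/colour map from top, 1mm/px... concat two views
W=np.load("top.npy");I=np.load("topimg.npy")
a=cv2.resize(I[130:330,150:410],None,fx=3,fy=3,interpolation=cv2.INTER_CUBIC)
cv2.imwrite("pics/topc.png",a[...,::-1])
I=np.load("sceneimg.npy")
cv2.imwrite("pics/scenec.png",cv2.resize(I[170:370,170:430],None,fx=3,fy=3,interpolation=cv2.INTER_CUBIC)[...,::-1])
def rect(m,n):
    p=m[:,:2].astype(np.float32);print(n,len(p),m.mean(0).round(1),cv2.minAreaRect(p))
for c in("top","scene"):
    W=np.load(c+".npy").reshape(-1,3)
    def sel(x0,x1,y0,y1,z0,z1):
        k=(W[:,0]>x0)&(W[:,0]<x1)&(W[:,1]>y0)&(W[:,1]<y1)&(W[:,2]>z0)&(W[:,2]<z1);return W[k]
    rect(sel(370,520,-360,-200,60,76),c+" rA")
    rect(sel(530,670,-350,-180,60,76),c+" rB")
    rect(sel(400,500,-160,-70,80,92),c+" dial")
    rect(sel(480,640,-70,90,128,142),c+" knob")
    rect(sel(400,720,-150,160,88,102),c+" loaded")
    rect(sel(420,690,-140,150,49,56),c+" guard")
E
```

```text
top rA 91 [ 448.7 -278.2   66.8] ((446.9361572265625, -277.8470458984375), (77.70968627929688, 37.93759536743164), 9.52303695678711)
top rB 96 [ 586.5 -260.2   66.4] ((587.3208618164062, -259.30670166015625), (78.68498229980469, 34.87235641479492), 10.652912139892578)
top dial 61 [ 444.  -113.5   86. ] ((446.5706787109375, -103.68885803222656), (54.006980895996094, 11.39065170288086), 76.79611206054688)
top knob 100 [558.8  24.3 135.5] ((559.7704467773438, 24.569538116455078), (13.989364624023438, 44.555137634277344), 77.25627136230469)
top loaded 190 [543.1  50.   95.9] ((524.8818359375, 0.0794219970703125), (296.8522644042969, 87.05268096923828), 69.94525909423828)
top guard 915 [545.6  -2.6  52.1] ((555.4923095703125, 5.9167633056640625), (268.6107482910156, 287.7530517578125), 0.006747851148247719)
scene rA 189 [ 447.5 -280.    65. ] ((448.2794189453125, -278.6786804199219), (79.44752502441406, 37.023521423339844), 9.013423919677734)
scene rB 162 [ 587.8 -262.4   64.9] ((589.8092651367188, -262.3747253417969), (81.20426177978516, 36.998023986816406), 11.820971488952637)
scene dial 74 [ 444.6 -116.6   84.9] ((445.054931640625, -115.06793975830078), (36.696372985839844, 12.296463966369629), 76.73059844970703)
scene knob 111 [558.9  20.8 134.2] ((559.9490356445312, 22.219223022460938), (17.238798141479492, 43.62685012817383), 78.20287322998047)
scene loaded 179 [552.   61.1  95.4] ((531.4530639648438, 5.9119873046875), (283.12078857421875, 85.34465026855469), 71.44677734375)
scene guard 1056 [546.5 -13.7  51.9] ((555.4796142578125, 5.2578887939453125), (268.60455322265625, 289.34588623046875), 0.08837319910526276)
```

View pics/topc.png

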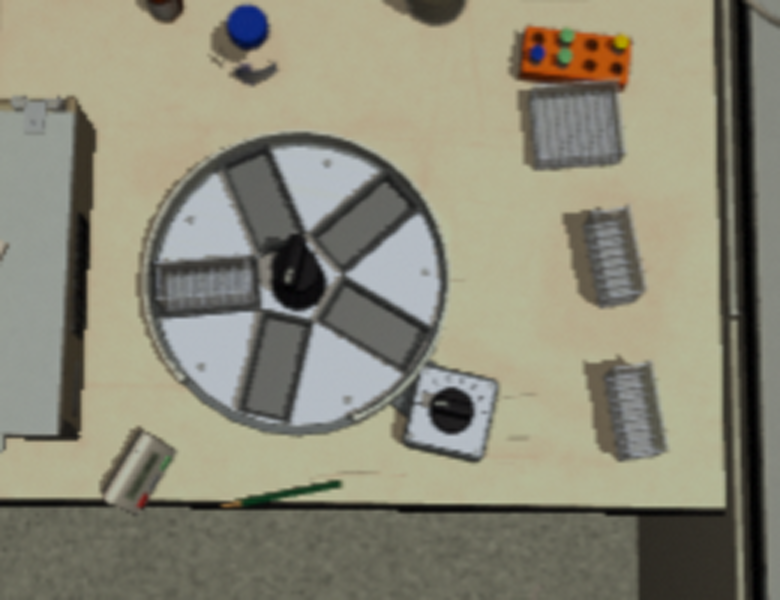

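View pics/scenec.png

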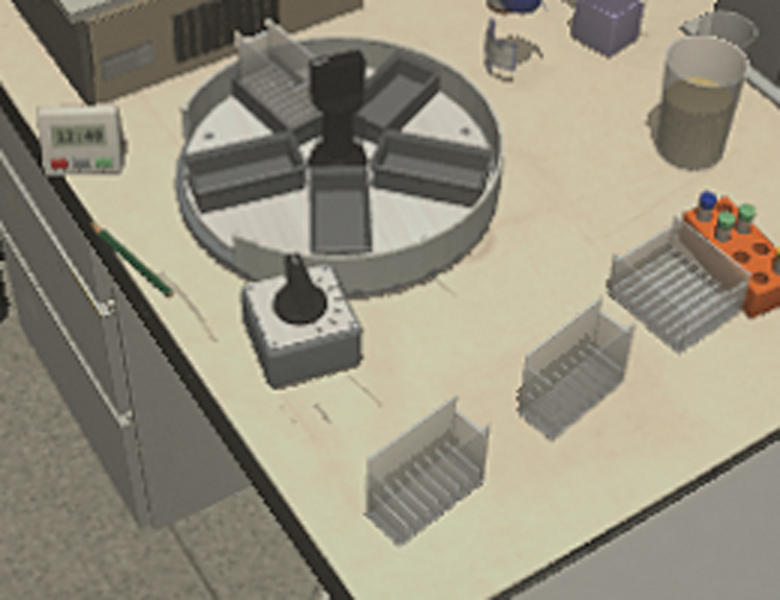

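```bash
cat >> h.py <<'E'
def to(x,y,z,yaw,gp=True):
    """slide (mm) and twist (deg) from the present measured pose to grasp point x,y,z, tool down, yaw deg"""
    from scipy.spatial.transform import Rotation as R
    s=env.sense();A=R.from_euler("xyz",s["tool_rot"]);B=R.from_euler("xyz",[np.pi,0,np.radians(yaw)])
    p=np.array([x,y,z+(env.grip_depth if gp else 0)])
    print("t %.2f at"%s["t"],np.round(s["eef_pos"],1),np.degrees(s["tool_rot"]).round(1),"slide",(A.inv().apply(p-s["eef_pos"])).round(1),"twist",(A.inv()*B).as_rotvec(degrees=True).round(1),"w %.3f ff %.1f"%(s["width"],s["finger_force"]),"F",np.round(s["contact_force"],1))
def circ(P):
    A=np.c_[2*P[:,:2],np.ones(len(P))];b=(P[:,:2]**2).sum(1)
    for _ in range(6):
        c=np.linalg.lstsq(A,b,rcond=None)[0];r=np.sqrt(c[2]+c[0]**2+c[1]**2)
        d=abs(np.hypot(*(A[:,:2]/2-c[:2]).T)-r);k=d<max(3,np.median(d)*2);A,b=A[k],b[k]
    return c[:2].round(1),r.round(1),len(A)
E
python3 - <<'E'
from h import *
for c in("top","scene"):
    W=np.load(c+".npy").reshape(-1,3);W=W[~np.isnan(W[:,0])]
    d=np.hypot(W[:,0]-559.8,W[:,1]-23)
    print(c,circ(W[(d>120)&(d<148)&(W[:,2]>48)&(W[:,2]<56)]))
    k=(W[:,1]>130)&(W[:,1]<450)&(W[:,0]>300)&(W[:,0]<700);print("left box max z",np.percentile(W[k][:,2],99.5),W[k&(W[:,2]>70)].min(0))
    k=(d<130)&(d>35)&(W[:,2]>88)&(W[:,2]<102);print(cv2.minAreaRect(W[k][:,:2].astype(np.float32)))
print(grab_frame("wrist")["T_tool_cam"])
to(482,41,296,167.3)
E
```

```text
top (array([559.5,  24.5]), np.float64(134.4), 295)
left box max z 134.34427061266754 [398.00024265 130.17150228  70.09149147]
((550.69873046875, 103.62586975097656), (35.124244689941406, 79.02361297607422), 6.216463565826416)
scene (array([560.7,  22.3]), np.float64(134.4), 402)
left box max z 130.4796926735332 [398.76734836 130.16597906  70.01180909]
((552.4556884765625, 103.25518798828125), (37.52233123779297, 79.47057342529297), 6.792438507080078)
[[ 7.29260574e-04 -9.48211999e-01 -3.17637330e-01  8.20917237e+01]
 [ 9.99999729e-01  6.58575987e-04  3.29906827e-04  6.04367966e-01]
 [-1.03633294e-04 -3.17637485e-01  9.48212222e-01 -7.04982338e+01]
 [ 0.00000000e+00  0.00000000e+00  0.00000000e+00  1.00000000e+00]]
t 1.05 at [257.2 514.2 303.9] [-180.    -0.   153.4] slide [-412.7 -322.7  -46. ] twist [ -0.   -0.  -13.9] w 0.998 ff 0.0 F [ 0.4  0.5 -0.5]
```

Request:
carry_out([
  {"slide": [-46,-36,0],"twist": [0,0,-2],"jaw": 0},
  {"slide": [-92,-72,0],"twist": [0,0,-5],"jaw": 0},
  {"slide": [-138,-108,0],"twist": [0,0,-8],"jaw": 0},
  {"slide": [-184,-144,0],"twist": [0,0,-11],"jaw": 0},
  {"slide": [-230,-180,0],"twist": [0,0,-13.9],"jaw": 0},
])

```text
t: 1.68
eef_pos: [383.0, 248.7, 304.2]
tool_rot: [3.141, 0.001, 2.922]
contact_force: [0.3, 0.4, -0.1]
width: 1.002
finger_force: 0.0
```

```bash
python3 -c "
from h import *
to(482,41,250,167.3)"
```

```text
t 1.68 at [383.  248.7 304.2] [1.800e+02 1.000e-01 1.674e+02] slide [-141.8 -181.3    0.4] twist [0.  0.1 0.1] w 1.002 ff 0.0 F [ 0.3  0.4 -0.1]
```

Request:
carry_out([
  {"slide": [-36,-46,0],"twist": [0,0,0],"jaw": 0},
  {"slide": [-72,-92,0],"twist": [0,0,0],"jaw": 0},
  {"slide": [-108,-138,0],"twist": [0,0,0],"jaw": 0},
  {"slide": [-142,-181,0],"twist": [0,0,0],"jaw": 0},
  {"slide": [-142,-181,0],"twist": [0,0,0],"jaw": 0},
])

```text
t: 2.3
eef_pos: [482.6, 39.4, 304.2]
tool_rot: [-3.141, 0.001, 2.914]
contact_force: [-0.3, 0.8, 0.1]
width: 0.999
finger_force: 0.0
```

```bash
cat >> h.py <<'E'
def wheel(f):
    W=cloud(f).reshape(-1,3);W=W[~np.isnan(W[:,0])]
    d=np.hypot(W[:,0]-560,W[:,1]-23.4)
    print("guard",circ(W[(d>120)&(d<148)&(W[:,2]>49)&(W[:,2]<57)]))
    k=(d<30)&(W[:,2]>129)&(W[:,2]<143);print("knob",W[k].mean(0).round(1),cv2.minAreaRect(W[k][:,:2].astype(np.float32)))
    # dish at 482,41: floor points
    k=(np.hypot(W[:,0]-482,W[:,1]-41)<60)&(W[:,2]>22)&(W[:,2]<33);print("dish floor",k.sum(),W[k].mean(0).round(1),cv2.minAreaRect(W[k][:,:2].astype(np.float32)))
E
python3 - <<'E'
from h import *
to(448,-278.5,200,189.3)
f=grab_frame("wrist");save(f,"w1.png");wheel(f)
E
```

```text
t 2.30 at [482.6  39.4 304.2] [-1.80e+02  1.00e-01  1.67e+02] slide [ -37.8 -317.5   50.5] twist [ -0.    0.1 -22.3] w 0.999 ff 0.0 F [-0.3  0.8  0.1]
guard (array([559.6,  25.7]), np.float64(133.9), 2110)
knob [556.9  26.2 135.3] ((558.9052734375, 25.723041534423828), (14.056504249572754, 45.090110778808594), 78.14847564697266)
dish floor 8637 [481.4  41.1  26.6] ((486.77935791015625, 40.022762298583984), (119.38785552978516, 107.97301483154297), 80.39005279541016)
```

View pics/w1.png

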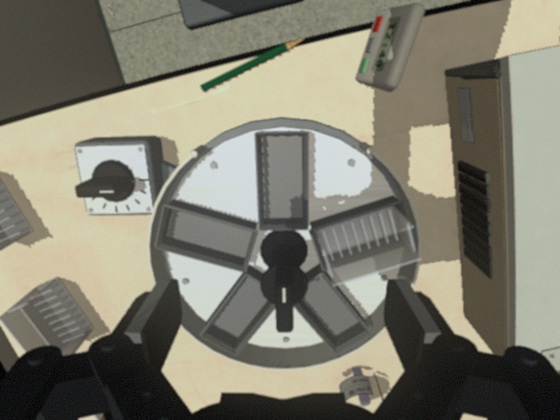

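```bash
cat >> h.py <<'E'
def dish(f):
    W=cloud(f);g=f["img"].astype(int).mean(-1)
    m=((g<150)&(np.hypot(W[...,0]-482,W[...,1]-41)<62)&(W[...,2]<57)&(W[...,2]>20)&(np.hypot(W[...,0]-560,W[...,1]-24)<127)).astype(np.uint8)
    m=cv2.morphologyEx(m,cv2.MORPH_OPEN,np.ones((5,5)))
    n,l,s,c=cv2.connectedComponentsWithStats(m)
    i=1+np.argmax(s[1:,4]);P=W[l==i]
    print("dish blob",s[i],P.mean(0).round(1))
    for lo,hi in((22,33),(48,57)):
        Q=P[(P[:,2]>lo)&(P[:,2]<hi)];print(lo,len(Q),np.percentile(Q[:,2],50).round(1),cv2.minAreaRect(Q[:,:2].astype(np.float32)))
E
python3 - <<'E'
from h import *
f=grab_frame("wrist");dish(f);W=cloud(f)
for p in((180,282),(180,240),(280,284)):print(f["img"][p],W[p].round(1))
E
```

```text
dish blob [ 236  133   96  107 6045] [490.8  41.5  34.9]
22 3948 28.3 ((495.2860107421875, 50.253082275390625), (89.19322967529297, 108.13420867919922), 61.63774871826172)
48 1364 51.3 ((484.4614562988281, 40.020111083984375), (86.21650695800781, 99.53247833251953), 78.20528411865234)
[133 133 128] [483.5  42.4  28.6]
[212 219 222] [475.2   1.3  24.9]
[34 35 36] [538.7  31.5 126.1]
```

Request:
carry_out([
  {"slide": [-8,-62,0],"twist": [0,0,-5],"jaw": 0},
  {"slide": [-15,-122,0],"twist": [0,0,-10],"jaw": 0},
  {"slide": [-22,-182,0],"twist": [0,0,-15],"jaw": 0},
  {"slide": [-29,-242,0],"twist": [0,0,-20],"jaw": 0},
  {"slide": [-35,-300,0],"twist": [0,0,-22.3],"jaw": 0},
])

```text
t: 3.02
eef_pos: [449.7, -257.7, 304.1]
tool_rot: [3.141, 0.001, -2.969]
contact_force: [1.2, 0.6, -0.1]
width: 1.001
finger_force: 0.0
```

```bash
cat >> h.py <<'E'
def rack(f,x,y,z=68,r=60,t=5):
    W=cloud(f).reshape(-1,3);k=(np.hypot(W[:,0]-x,W[:,1]-y)<r)&(abs(W[:,2]-z)<t)
    print("rack",k.sum(),np.percentile(W[k][:,2],90).round(1),cv2.minAreaRect(W[k][:,:2].astype(np.float32)))
E
python3 - <<'E'
from h import *
f=grab_frame("wrist");save(f,"w2.png");rack(f,448,-278.5)
to(448,-278.5,56,189.3)
E
```

```text
rack 574 69.6 ((446.74090576171875, -286.8689270019531), (79.71516418457031, 34.17979431152344), 9.410691261291504)
t 3.08 at [ 448.7 -264.6  304.3] [-1.796e+02 -1.000e-01 -1.704e+02] slide [  2.8 -12.3 194.5] twist [-0.4 -0.1  0.3] w 0.998 ff 0.0 F [-0.5 -5.9 -0. ]
```

View pics/w2.png

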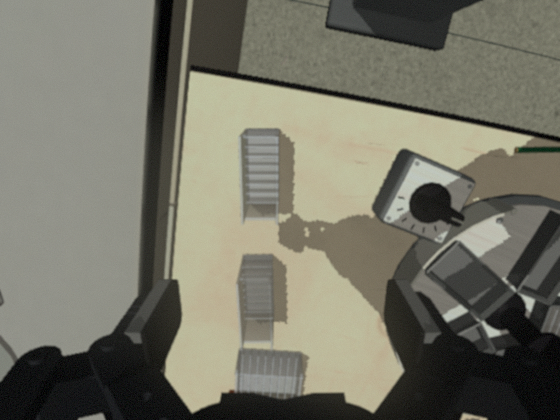

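Request:
carry_out([
  {"slide": [0,0,0],"twist": [0,0,0],"jaw": 0},
  {"slide": [0,0,0],"twist": [0,0,0],"jaw": 0},
])

```text
t: 3.32
eef_pos: [449.9, -255.7, 303.6]
tool_rot: [3.14, -0.0, -2.971]
contact_force: [-0.5, 1.1, 0.0]
width: 1.0
finger_force: 0.0
```

```bash
python3 - <<'E'
from h import *
f=grab_frame("wrist");rack(f,448,-278.5);W=cloud(f)
for c in range(130,230,12):print(c,W[180,c].round(0),W[300,c].round(0))
to(448,-278.5,56,189.3)
T=np.load("top.npy");
for c in range(360,420,6):print(c,T[213,c].round(0),T[266,c].round(0))
E
```

```text
rack 564 69.4 ((448.3698425292969, -278.43115234375), (79.82405853271484, 33.99343490600586), 9.715877532958984)
130 [ 474. -399.   40.] [ 609. -395.   41.]
142 [ 472. -387.   42.] [ 452. -308.  257.]
154 [ 477. -383.   18.] [ 448. -302.  263.]
166 [ 514. -408. -112.] [ 448. -298.  261.]
178 [ 478. -363.    2.] [ 457. -297.  247.]
190 [ 476. -350.    0.] [ 624. -337.    1.]
202 [ 474. -337.    1.] [ 621. -323.    1.]
214 [ 471. -325.    1.] [ 618. -309.    2.]
226 [ 470. -312.   -0.] [ 616. -294.    1.]
t 3.38 at [ 449.9 -255.6  303.7] [ 179.9   -0.  -170.2] slide [  5.8 -22.4 193.8] twist [ 0.1 -0.   0.5] w 0.999 ff 0.0 F [-0.1  0.4  0.3]
360 [ 591. -274.   48.] [ 451. -277.   19.]
366 [ 601. -299.    3.] [ 452. -294.   18.]
372 [ 601. -315.    3.] [ 453. -312.    4.]
378 [ 603. -333.   -4.] [ 454. -329.    3.]
384 [ 603. -350.   -4.] [ 455. -346.   -1.]
390 [ 643. -410. -196.] [ 454. -362.    3.]
396 [ 627. -410. -117.] [ 472. -416. -161.]
402 [ 594. -388.   43.] [ 451. -385.   40.]
408 [ 594. -405.   42.] [ 451. -401.   42.]
414 [ 595. -421.   41.] [ 451. -417.   41.]
```

Request:
carry_out([
  {"slide": [5.8,-22.4,50],"twist": [0,0,0.2],"jaw": 0},
  {"slide": [5.8,-22.4,100],"twist": [0,0,0.2],"jaw": 0},
  {"slide": [5.8,-22.4,150],"twist": [0,0,0.2],"jaw": 0},
  {"slide": [5.8,-22.4,194],"twist": [0,0,0.2],"jaw": 0},
  {"slide": [5.8,-22.4,194],"twist": [0,0,0.2],"jaw": 0},
])

```text
t: 4.0
eef_pos: [445.5, -276.9, 106.3]
tool_rot: [3.134, -0.006, -2.975]
contact_force: [-0.3, -0.1, -0.2]
width: 1.003
finger_force: 0.0
```

Request:
carry_out([
  {"slide": [0,0,0],"twist": [0,0,0],"jaw": 0},
  {"slide": [0,0,0],"twist": [0,0,0],"jaw": 120},
  {"slide": [0,0,0],"twist": [0,0,0],"jaw": 255},
  {"slide": [0,0,0],"twist": [0,0,0],"jaw": 255},
  {"slide": [0,0,0],"twist": [0,0,0],"jaw": 255},
])

```text
t: 4.62
eef_pos: [448.1, -281.2, 111.1]
tool_rot: [-3.141, 0.001, -2.977]
contact_force: [-0.9, 2.1, 6.6]
width: 0.387
finger_force: 59.4
```

```bash
python3 - <<'E'
from h import *
f=grab_frame("wrist");save(f,"w3.png");rack(f,448,-278.5)
to(448,-278.5,56,189.5)
E
```

```text
rack 3835 70.1 ((447.0802001953125, -280.67431640625), (77.26315307617188, 60.676734924316406), 9.485176086425781)
t 4.67 at [ 448.1 -281.2  111.1] [-1.799e+02  1.000e-01 -1.706e+02] slide [-0.4  2.7  1.2] twist [-0.1  0.1 -0.1] w 0.387 ff 59.4 F [-0.6  1.5  7.5]
```

View pics/w3.png

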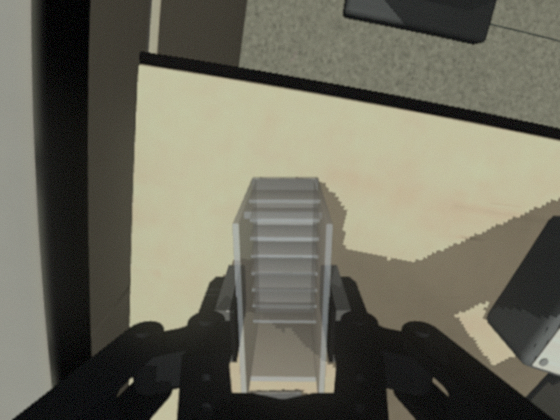

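Request:
carry_out([
  {"slide": [0,0,-30],"twist": [0,0,0],"jaw": 255},
  {"slide": [0,0,-70],"twist": [0,0,0],"jaw": 255},
  {"slide": [0,0,-110],"twist": [0,0,0],"jaw": 255},
  {"slide": [0,0,-130],"twist": [0,0,0],"jaw": 255},
  {"slide": [0,0,-130],"twist": [0,0,0],"jaw": 255},
])

```text
t: 5.3
eef_pos: [448.3, -281.6, 241.6]
tool_rot: [-3.138, 0.003, -2.977]
contact_force: [0.4, -0.6, -1.7]
width: 0.39
finger_force: 59.9
```

```bash
python3 - <<'E'
from h import *
to(482,41.2,190,167.3)
E
```

```text
t 5.30 at [ 448.3 -281.6  241.6] [-179.8    0.2 -170.6] slide [-86.  312.9  -3.1] twist [-0.2  0.2 22.1] w 0.390 ff 59.9 F [ 0.4 -0.6 -1.7]
```

Request:
carry_out([
  {"slide": [-8,30,0],"twist": [0,0,3],"jaw": 255},
  {"slide": [-21,78,0],"twist": [0,0,7],"jaw": 255},
  {"slide": [-35,128,0],"twist": [0,0,12],"jaw": 255},
  {"slide": [-49,178,0],"twist": [0,0,17],"jaw": 255},
  {"slide": [-62,226,0],"twist": [0,0,22.1],"jaw": 255},
])

```text
t: 5.92
eef_pos: [470.6, -45.8, 237.9]
tool_rot: [3.141, -0.003, 2.917]
contact_force: [0.5, -0.1, -0.4]
width: 0.388
finger_force: 59.9
```

```bash
python3 - <<'E'
from h import *
to(482,41.2,190,167.3)
E
```

```text
t 5.92 at [470.6 -45.8 237.9] [180.   -0.2 167.1] slide [ 8.3 87.4 -6. ] twist [ 0.  -0.2 -0.2] w 0.388 ff 59.9 F [ 0.5 -0.1 -0.4]
```

Request:
carry_out([
  {"slide": [5,45,0],"twist": [0,0,0],"jaw": 255},
  {"slide": [8,80,0],"twist": [0,0,0],"jaw": 255},
  {"slide": [8,87,0],"twist": [0,0,0],"jaw": 255},
  {"slide": [8,87,0],"twist": [0,0,0],"jaw": 255},
  {"slide": [8,87,0],"twist": [0,0,0],"jaw": 255},
])

```text
t: 6.55
eef_pos: [482.7, 37.9, 239.3]
tool_rot: [-3.141, -0.001, 2.919]
contact_force: [0.1, -0.4, -2.0]
width: 0.387
finger_force: 59.9
```

```bash
cat >> h.py <<'E'
def tf(W,s):
    return (W-np.array(s["eef_pos"]))@rpy(s["tool_rot"])
E
python3 - <<'E'
from h import *
to(482,41.2,190,167.3)
f=grab_frame("wrist");save(f,"w4.png");wheel(f);W=cloud(f);np.save("w4.npy",W)
W=W.reshape(-1,3);P=tf(W,env.sense());k=(abs(P[:,1])<25)&(abs(P[:,0])<60)&(P[:,2]>30)&(P[:,2]<60)
Q=P[k]
for lo in range(30,60,5):
    q=Q[(Q[:,2]>=lo)&(Q[:,2]<lo+5)]
    if len(q)>5: print(lo,len(q),q[:,:2].min(0).round(1),q[:,:2].max(0).round(1))
E
```

```text
t 6.55 at [482.7  37.9 239.3] [-1.800e+02 -1.000e-01  1.673e+02] slide [ 1.5  3.  -4.6] twist [-0.  -0.1 -0. ] w 0.387 ff 59.9 F [ 0.1 -0.4 -2. ]
guard (array([560.9,  23.2]), np.float64(134.1), 1808)
knob [574.3  20.4 136.4] ((574.5202026367188, 20.22710609436035), (13.806328773498535, 14.463720321655273), 77.65365600585938)
dish floor 7102 [468.8  45.6  26.4] ((479.3492736816406, 41.715702056884766), (119.82931518554688, 88.96721649169922), 73.77933502197266)
30 1026 [-11.6 -24.7] [12.8 24.9]
35 520 [-11.4 -24.5] [12.1 23.7]
40 2717 [-34.9 -25. ] [40.2 24.8]
45 850 [-39.8 -24.9] [39.9 24.9]
50 1473 [-41.1 -25. ] [40.1 24.2]
55 1634 [-41.3 -25. ] [40.2 24. ]
```

View pics/w4.png

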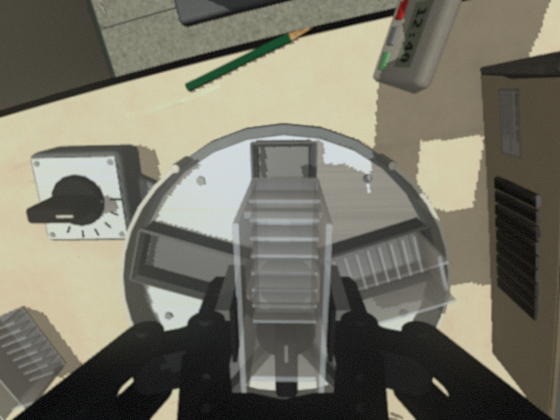

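Request:
carry_out([
  {"slide": [1.4,2.8,15],"twist": [0,0,0],"jaw": 255},
  {"slide": [1.4,2.8,40],"twist": [0,0,0],"jaw": 255},
  {"slide": [1.4,2.8,60],"twist": [0,0,0],"jaw": 255},
  {"slide": [1.4,2.8,65],"twist": [0,0,0],"jaw": 255},
  {"slide": [1.4,2.8,65],"twist": [0,0,0],"jaw": 255},
])

```text
t: 7.22
eef_pos: [482.0, 41.8, 174.4]
tool_rot: [-3.141, -0.001, 2.92]
contact_force: [0.1, 1.0, -1.2]
width: 0.388
finger_force: 60.1
```

```bash
python3 - <<'E'
from h import *
to(482.2,40.8,85.2,167.3)
f=grab_frame("wrist");save(f,"w5.png")
W=cloud(f).reshape(-1,3);W=W[~np.isnan(W[:,0])]
d=np.hypot(W[:,0]-560,W[:,1]-23.4);print(circ(W[(d>120)&(d<148)&(W[:,2]>49)&(W[:,2]<57)]))
E
```

```text
t 7.22 at [482.   41.8 174.4] [-1.800e+02 -1.000e-01  1.673e+02] slide [-0.4 -0.9 35.3] twist [-0.  -0.1 -0. ] w 0.388 ff 60.1 F [ 0.1  1.  -1.2]
(array([561.6,  23.4]), np.float64(134.1), 2449)
```

View pics/w5.png

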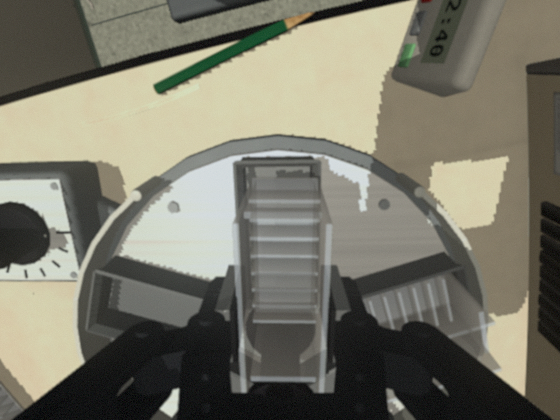

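```bash
python3 - <<'E'
import cv2
a=cv2.imread("pics/w5.png")[140:240,215:350];b=cv2.imread("pics/w4.png")[125:225,215:350]
import numpy as np
c=np.hstack([cv2.resize(x,None,fx=2.9,fy=5.5,interpolation=cv2.INTER_LANCZOS4) for x in(a,b)]);print(c.shape);cv2.imwrite("pics/c5.png",c)
E
```

```text
(550, 784, 3)
```

View pics/c5.png

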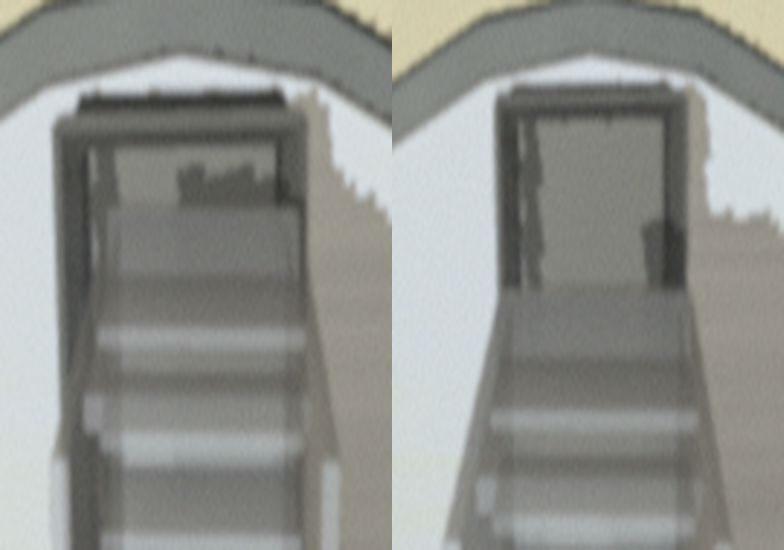

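Request:
carry_out([
  {"slide": [0,-3.3,0],"twist": [0,0,0],"jaw": 255},
  {"slide": [0,-3.3,0],"twist": [0,0,0],"jaw": 255},
  {"slide": [0,-3.3,6],"twist": [0,0,0],"jaw": 255},
  {"slide": [0,-3.3,12],"twist": [0,0,0],"jaw": 255},
  {"slide": [0,-3.3,15],"twist": [0,0,0],"jaw": 255},
])

```text
t: 7.9
eef_pos: [481.1, 38.8, 159.1]
tool_rot: [-3.141, -0.001, 2.92]
contact_force: [0.3, -0.7, -1.1]
width: 0.391
finger_force: 60.1
```

```bash
python3 - <<'E'
from h import *
to(482.2,38.5,85.2,167.3)
f=grab_frame("wrist");g=cv2.cvtColor(f["img"],cv2.COLOR_RGB2GRAY);save(f,"w6.png")
for r in(150,154,158,162,166,170,176,182): print(r,g[r,226:340:3])
E
```

```text
t 7.90 at [481.1  38.8 159.1] [-1.800e+02 -1.000e-01  1.673e+02] slide [-1.2 -0.1 20. ] twist [-0.  -0.1  0. ] w 0.391 ff 60.1 F [ 0.3 -0.7 -1.1]
150 [134 134 132 134 133 134 133 131 132 136 133 136 132 132 132 132 129 128
 128 129 130 130 129 132 128 129 126 126 123 127 126 125 126 127 125 126
 125 125]
154 [132 130 134 131 134 133 133 132 135 136 131 131 129 124 117 115 110 118
 132 135 126 115 109 102 111 116 120 112 125 126 125 129 126 128 126 125
 125 122]
158 [133 132 130 123 121 120 123 128 140 160 175 188 204 211 210 216 215 216
 218 215 217 217 217 215 215 213 207 206 196 179 167 154 145 125 114 105
 110 124]
162 [129 164 202 211 216 214 188 125 116 117 124 123 122 119 118  94  97 112
 113 110 111 110  79  80  95  92  94  93  87  67  71  96 194 187 164 167
 214 197]
166 [213 215 216 215 187 185  98  84  86  86  84  87  86  90  88  89  87  88
  91  92  91  90  89  93  88  95  97  99  95  96  94  95 110 116 126 151
 149 197]
170 [213 212 214 147 101 100 104  98  94  97  96  92  91  90  91  88  90  86
  85  89  85  83  81  79  83  81  81  83  78  78  75  76  78  84  96 141
 148 179]
176 [213 212 211 156  90  74  71  67 122  91  95 124 122 112  90  88  90  89
  87  89  88  86  86  84  82  85  85  86  84  85  77  54  89  88  96 141
 148 151]
182 [214 213 215 176 101  77  74  61  90 114 108 115 119 119 113 112 116 113
 115 114 113 113 115 112 111 115 112 115 110 107 113  69  60  76  90 145
 148 147]
```

Request:
carry_out([
  {"slide": [-0.4,-0.6,5],"twist": [0,0,0],"jaw": 255},
  {"slide": [-0.4,-0.6,10],"twist": [0,0,0],"jaw": 255},
  {"slide": [-0.4,-0.6,15],"twist": [0,0,0],"jaw": 255},
  {"slide": [-0.4,-0.6,18],"twist": [0,0,0],"jaw": 255},
  {"slide": [-0.4,-0.6,18],"twist": [0,0,0],"jaw": 255},
])

```text
t: 8.57
eef_pos: [481.6, 38.1, 141.5]
tool_rot: [-3.142, -0.001, 2.92]
contact_force: [0.4, 0.3, -0.8]
width: 0.389
finger_force: 60.1
```

Request:
carry_out([
  {"slide": [0,0,1],"twist": [0,0,0],"jaw": 255},
  {"slide": [0,0,2],"twist": [0,0,0],"jaw": 255},
  {"slide": [0,0,2],"twist": [0,0,0],"jaw": 255},
])

```text
t: 8.95
eef_pos: [481.8, 38.1, 139.9]
tool_rot: [-3.142, 0.0, 2.92]
contact_force: [0.4, -0.3, -1.7]
width: 0.39
finger_force: 60.1
```

Request:
carry_out([
  {"slide": [0,0,1],"twist": [0,0,0],"jaw": 255},
  {"slide": [0,0,1.5],"twist": [0,0,0],"jaw": 255},
  {"slide": [0,0,1.5],"twist": [0,0,0],"jaw": 255},
])

```text
t: 9.32
eef_pos: [482.0, 38.1, 139.1]
tool_rot: [-3.142, 0.0, 2.92]
contact_force: [-2.1, -0.3, 5.4]
width: 0.388
finger_force: 60.8
```

Request:
carry_out([
  {"slide": [0,0,0],"twist": [0,0,0],"jaw": 100},
  {"slide": [0,0,0],"twist": [0,0,0],"jaw": 60},
  {"slide": [0,0,0],"twist": [0,0,0],"jaw": 30},
  {"slide": [0,0,-20],"twist": [0,0,0],"jaw": 0},
  {"slide": [0,0,-60],"twist": [0,0,0],"jaw": 0},
])

```text
t: 9.95
eef_pos: [480.2, 38.2, 197.0]
tool_rot: [-3.141, -0.005, 2.92]
contact_force: [0.5, 0.1, 0.4]
width: 1.004
finger_force: 0.0
```

Request:
carry_out([
  {"slide": [0,0,-40],"twist": [0,0,0],"jaw": 0},
  {"slide": [-20,0,-60],"twist": [0,0,0],"jaw": 0},
  {"slide": [-50,0,-60],"twist": [0,0,0],"jaw": 0},
  {"slide": [-80,0,-60],"twist": [0,0,0],"jaw": 0},
  {"slide": [-80,0,-60],"twist": [0,0,0],"jaw": 0},
])

```text
t: 10.58
eef_pos: [561.1, 20.0, 258.2]
tool_rot: [-3.142, 0.0, 2.92]
contact_force: [-0.6, 0.5, 0.2]
width: 0.999
finger_force: 0.0
```

```bash
python3 - <<'E'
from h import *
to(560.2,20.9,122,167.3)
f=grab_frame("scene");rack(f,482,41,96,60,5)
k=grab_frame("top");rack(k,482,41,96,60,5)
save(f,"s2.png")
a=cv2.resize(f["img"][180:340,180:400],None,fx=3.4,fy=3.4,interpolation=cv2.INTER_CUBIC);cv2.imwrite("pics/s2c.png",a[...,::-1])
E
```

```text
t 10.57 at [561.1  20.  258.2] [-180.     0.   167.3] slide [ 1.1  0.7 82.3] twist [-0.  0. -0.] w 0.999 ff 0.0 F [-0.6  0.5  0.2]
rack 150 97.1 ((483.0243835449219, 39.986297607421875), (38.15119171142578, 80.62744140625), 78.25352478027344)
rack 6 98.6 ((515.9559326171875, 49.921173095703125), (1.614410638809204, 15.848111152648926), 82.48722839355469)
```

Request:
carry_out([
  {"slide": [1,0.5,30],"twist": [0,0,0],"jaw": 0},
  {"slide": [1,0.5,60],"twist": [0,0,0],"jaw": 0},
  {"slide": [1,0.5,78],"twist": [0,0,0],"jaw": 0},
  {"slide": [1,0.5,81],"twist": [0,0,0],"jaw": 0},
  {"slide": [1,0.5,81],"twist": [0,0,0],"jaw": 120},
])

```text
t: 11.3
eef_pos: [559.3, 21.3, 178.1]
tool_rot: [3.141, 0.001, 2.921]
contact_force: [0.2, 0.4, 0.3]
width: 0.816
finger_force: 0.0
```

Request:
carry_out([
  {"slide": [0,0,0],"twist": [0,0,0],"jaw": 200},
  {"slide": [0,0,0],"twist": [0,0,0],"jaw": 255},
  {"slide": [0,0,0],"twist": [0,0,0],"jaw": 255},
  {"slide": [0,0,0],"twist": [0,0,0],"jaw": 255},
])

```text
t: 11.8
eef_pos: [559.7, 22.5, 178.3]
tool_rot: [3.139, 0.001, 2.92]
contact_force: [1.1, 5.5, 2.1]
width: 0.158
finger_force: 60.3
```

Request:
carry_out([
  {"slide": [0,1.5,0],"twist": [0,0,2],"jaw": 255},
  {"slide": [0,1.5,0],"twist": [0,0,7],"jaw": 255},
  {"slide": [0,1.5,0],"twist": [0,0,14],"jaw": 255},
  {"slide": [0,1.5,0],"twist": [0,0,21],"jaw": 255},
  {"slide": [0,1.5,0],"twist": [0,0,28],"jaw": 255},
])

```text
t: 12.42
eef_pos: [559.9, 23.1, 178.3]
tool_rot: [3.14, 0.001, 2.429]
contact_force: [0.2, 1.8, 2.7]
width: 0.156
finger_force: 60.4
```

Request:
carry_out([
  {"slide": [0,0,0],"twist": [0,0,7],"jaw": 255},
  {"slide": [0,0,0],"twist": [0,0,14],"jaw": 255},
  {"slide": [0,0,0],"twist": [0,0,21],"jaw": 255},
  {"slide": [0,0,0],"twist": [0,0,28],"jaw": 255},
  {"slide": [0,0,0],"twist": [0,0,34],"jaw": 255},
])

```text
t: 13.05
eef_pos: [560.4, 23.4, 178.3]
tool_rot: [3.139, -0.0, 1.834]
contact_force: [2.8, 2.6, 1.8]
width: 0.154
finger_force: 60.1
```

```bash
python3 - <<'E'
from h import *
to(559.8,22.6,124.4,95.3)
E
```

```text
t 13.05 at [560.4  23.4 178.3] [179.8  -0.  105.1] slide [-0.6 -0.7 -0. ] twist [ 0.2 -0.   9.8] w 0.154 ff 60.1 F [2.8 2.6 1.8]
```

Request:
carry_out([
  {"slide": [0,0,0],"twist": [0,0,6],"jaw": 255},
  {"slide": [0,0,0],"twist": [0,0,10],"jaw": 255},
  {"slide": [0,0,0],"twist": [0,0,10],"jaw": 255},
  {"slide": [0,0,0],"twist": [0,0,10],"jaw": 255},
])

```text
t: 13.55
eef_pos: [560.5, 23.4, 178.3]
tool_rot: [3.138, -0.001, 1.665]
contact_force: [4.7, 4.2, 1.7]
width: 0.155
finger_force: 60.2
```

Request:
carry_out([
  {"slide": [0,0,0],"twist": [0,0,10],"jaw": 200},
  {"slide": [0,0,0],"twist": [0,0,10],"jaw": 100},
  {"slide": [0,0,0],"twist": [0,0,10],"jaw": 0},
  {"slide": [0,0,-10],"twist": [0,0,0],"jaw": 0},
  {"slide": [0,0,-50],"twist": [0,0,0],"jaw": 0},
])

```text
t: 14.18
eef_pos: [556.8, 22.6, 224.6]
tool_rot: [-3.133, -0.001, 1.667]
contact_force: [0.6, -0.5, 0.2]
width: 0.997
finger_force: 0.0
```

```bash
python3 - <<'E'
from h import *
to(588.5,-263,200,190.3)
E
```

```text
t 14.18 at [556.8  22.6 224.6] [-1.795e+02 -1.000e-01  9.550e+01] slide [-287.3    3.9  -29.7] twist [ -0.3  -0.5 -94.8] w 0.997 ff 0.0 F [ 0.6 -0.5  0.2]
```

Request:
carry_out([
  {"slide": [0,0,-20],"twist": [0,0,-9],"jaw": 0},
  {"slide": [-30,0,-30],"twist": [0,0,-19],"jaw": 0},
  {"slide": [-70,0,-30],"twist": [0,0,-29],"jaw": 0},
  {"slide": [-120,0,-30],"twist": [0,0,-39],"jaw": 0},
  {"slide": [-170,0,-30],"twist": [0,0,-49],"jaw": 0},
])

```text
t: 14.8
eef_pos: [574.7, -148.0, 257.3]
tool_rot: [-3.141, -0.001, 2.527]
contact_force: [1.0, -0.2, 1.0]
width: 0.997
finger_force: 0.0
```

```bash
python3 - <<'E'
from h import *
for c in("top","scene"):
    f=grab_frame(c);W=cloud(f).reshape(-1,3);k=(np.hypot(W[:,0]-560,W[:,1]-23)<30)&(abs(W[:,2]-135)<6)
    print(c,k.sum(),cv2.minAreaRect(W[k][:,:2].astype(np.float32)))
    rack(f,552.5,103,96,50,5);rack(f,587,-261)
to(588.5,-263,200,190.3)
E
```

```text
top 99 ((558.5162353515625, 25.00634002685547), (14.91821575164795, 42.671409606933594), 1.0669056177139282)
rack 72 98.3 ((553.0165405273438, 104.18084716796875), (35.309226989746094, 78.25598907470703), 4.512501239776611)
rack 58 71.1 ((587.24755859375, -259.6841735839844), (78.05066680908203, 34.88905715942383), 10.403858184814453)
scene 92 ((560.8196411132812, 23.269533157348633), (15.116722106933594, 43.40436935424805), 5.824121952056885)
rack 71 96.5 ((553.0550537109375, 102.06228637695312), (36.657249450683594, 77.31439208984375), 5.030272483825684)
rack 114 68.9 ((590.351806640625, -262.4111633300781), (80.1416244506836, 35.77572250366211), 10.510324478149414)
t 14.90 at [ 575.  -151.5  257.3] [-1.799e+02  1.000e-01  1.442e+02] slide [-76.1 -82.5   3.7] twist [ -0.2   0.  -46.1] w 1.000 ff 0.0 F [-0.7 -0.3  0.1]
```

Request:
carry_out([
  {"slide": [-16,-18,3],"twist": [0,0,-9],"jaw": 0},
  {"slide": [-34,-38,3],"twist": [0,0,-19],"jaw": 0},
  {"slide": [-54,-60,3],"twist": [0,0,-29],"jaw": 0},
  {"slide": [-76,-82,3],"twist": [0,0,-39],"jaw": 0},
  {"slide": [-76,-82,3],"twist": [0,0,-46],"jaw": 0},
])

```text
t: 15.52
eef_pos: [588.7, -259.2, 253.9]
tool_rot: [-3.141, -0.001, -2.959]
contact_force: [-0.3, 0.1, 0.2]
width: 1.002
finger_force: 0.0
```

Request:
carry_out([
  {"slide": [0,0,10],"twist": [0,0,0],"jaw": 0},
  {"slide": [0,0,10],"twist": [0,0,0],"jaw": 0},
])

```text
t: 15.78
eef_pos: [588.1, -256.3, 242.4]
tool_rot: [3.139, -0.003, -2.962]
contact_force: [0.6, 0.0, -0.9]
width: 0.998
finger_force: 0.0
```

```bash
python3 - <<'E'
from h import *
f=grab_frame("wrist");rack(f,588.5,-262)
to(588.5,-264,56,190.3)
E
```

```text
rack 756 69.9 ((589.3024291992188, -261.41607666015625), (80.76301574707031, 33.705875396728516), 10.877823829650879)
t 15.82 at [ 588.4 -256.4  243.1] [ 1.799e+02 -1.000e-01 -1.697e+02] slide [  1.   -7.7 133.2] twist [ 0.1 -0.1  0. ] w 0.997 ff 0.0 F [ 0.1 -0.3 -0. ]
```

Request:
carry_out([
  {"slide": [0.6,-6.6,45],"twist": [0,0,-0.4],"jaw": 0},
  {"slide": [0.6,-6.6,90],"twist": [0,0,-0.4],"jaw": 0},
  {"slide": [0.6,-6.6,125],"twist": [0,0,-0.4],"jaw": 0},
  {"slide": [0.6,-6.6,133],"twist": [0,0,-0.4],"jaw": 0},
  {"slide": [0.6,-6.6,133],"twist": [0,0,-0.4],"jaw": 0},
])

```text
t: 16.45
eef_pos: [589.9, -263.9, 111.7]
tool_rot: [-3.142, -0.0, -2.954]
contact_force: [-0.6, -0.8, 0.0]
width: 1.002
finger_force: 0.0
```

Request:
carry_out([
  {"slide": [0,0,0],"twist": [0,0,0],"jaw": 0},
  {"slide": [0,0,0],"twist": [0,0,0],"jaw": 120},
  {"slide": [0,0,0],"twist": [0,0,0],"jaw": 255},
  {"slide": [0,0,0],"twist": [0,0,0],"jaw": 255},
  {"slide": [0,0,0],"twist": [0,0,0],"jaw": 255},
])

```text
t: 17.08
eef_pos: [589.8, -264.1, 112.0]
tool_rot: [-3.141, 0.0, -2.954]
contact_force: [-1.3, 0.9, 2.5]
width: 0.387
finger_force: 61.0
```

Request:
carry_out([
  {"slide": [0,0,-30],"twist": [0,0,0],"jaw": 255},
  {"slide": [0,0,-70],"twist": [0,0,0],"jaw": 255},
  {"slide": [0,0,-110],"twist": [0,0,0],"jaw": 255},
  {"slide": [0,0,-130],"twist": [0,0,0],"jaw": 255},
  {"slide": [0,0,-130],"twist": [0,0,0],"jaw": 255},
])

```text
t: 17.7
eef_pos: [590.3, -264.5, 242.8]
tool_rot: [-3.139, 0.002, -2.954]
contact_force: [-0.1, -0.5, -1.4]
width: 0.387
finger_force: 60.7
```

```bash
python3 - <<'E'
from h import *
to(482,38.1,190,167.3)
f=grab_frame("wrist");W=cloud(f).reshape(-1,3);P=tf(W,env.sense());k=(abs(P[:,1])<16)&(abs(P[:,0])<60)&(P[:,2]>38)&(P[:,2]<60)
Q=P[k]
for lo in range(35,60,5):
    q=Q[(Q[:,2]>=lo)&(Q[:,2]<lo+5)]
    if len(q)>5: print(lo,len(q),q[:,:2].min(0).round(1),q[:,:2].max(0).round(1))
E
```

```text
t 17.70 at [ 590.3 -264.5  242.8] [-1.799e+02  1.000e-01 -1.693e+02] slide [ 50.1 317.5  -1.9] twist [-0.1  0.2 23.4] w 0.387 ff 60.7 F [-0.1 -0.5 -1.4]
35 41 [-10.4 -16. ] [ 11.3 -15.7]
40 1528 [-35.8 -16. ] [41.1 16. ]
45 623 [-38.6 -15.9] [41. 16.]
50 773 [-39.  -15.9] [41.3 16. ]
55 1865 [-39.5 -15.9] [41.1 15.9]
```

Request:
carry_out([
  {"slide": [5,30,0],"twist": [0,0,3],"jaw": 255},
  {"slide": [12,78,0],"twist": [0,0,8],"jaw": 255},
  {"slide": [20,128,0],"twist": [0,0,13],"jaw": 255},
  {"slide": [28,178,0],"twist": [0,0,18],"jaw": 255},
  {"slide": [36,228,0],"twist": [0,0,23.4],"jaw": 255},
])

```text
t: 18.38
eef_pos: [509.6, -45.0, 238.5]
tool_rot: [3.141, -0.005, 2.917]
contact_force: [0.0, 0.7, -1.1]
width: 0.388
finger_force: 60.7
```

```bash
python3 - <<'E'
from h import *
to(483.2,37.9,190,167.3)
E
```

```text
t 18.38 at [509.6 -45.  238.5] [180.   -0.3 167.1] slide [44.3 74.9 -5.1] twist [ 0.  -0.3 -0.2] w 0.388 ff 60.7 F [ 0.   0.7 -1.1]
```

Request:
carry_out([
  {"slide": [22,37,0],"twist": [0,0,0],"jaw": 255},
  {"slide": [40,68,0],"twist": [0,0,0],"jaw": 255},
  {"slide": [44,75,20],"twist": [0,0,0],"jaw": 255},
  {"slide": [44,75,50],"twist": [0,0,0],"jaw": 255},
  {"slide": [44,75,60],"twist": [0,0,0],"jaw": 255},
])

```text
t: 19.0
eef_pos: [482.3, 36.6, 177.4]
tool_rot: [-3.141, -0.008, 2.921]
contact_force: [-0.5, 1.0, -2.0]
width: 0.385
finger_force: 60.7
```

Request:
carry_out([
  {"slide": [0,0,0],"twist": [0,0,0],"jaw": 255},
  {"slide": [0,0,0],"twist": [0,0,0],"jaw": 255},
])

```text
t: 19.25
eef_pos: [486.0, 35.8, 181.9]
tool_rot: [3.141, 0.001, 2.92]
contact_force: [-0.5, -0.6, -0.5]
width: 0.386
finger_force: 60.7
```

```bash
python3 - <<'E'
from h import *
to(483.2,37.9,86,167.3)
E
```

```text
t 19.25 at [486.   35.8 181.9] [1.800e+02 1.000e-01 1.673e+02] slide [ 3.2  1.5 42. ] twist [0.  0.1 0. ] w 0.386 ff 60.7 F [-0.5 -0.6 -0.5]
```

Align, lower to just above the rim, and look.

Request:
carry_out([
  {"slide": [3.2,1.5,4],"twist": [0,0,0],"jaw": 255},
  {"slide": [3.2,1.5,9],"twist": [0,0,0],"jaw": 255},
  {"slide": [3.2,1.5,9],"twist": [0,0,0],"jaw": 255},
  {"slide": [3.2,1.5,9],"twist": [0,0,0],"jaw": 255},
])

```text
t: 19.75
eef_pos: [482.6, 38.2, 172.4]
tool_rot: [3.142, 0.0, 2.92]
contact_force: [-0.6, -0.2, -1.4]
width: 0.387
finger_force: 60.7
```

```bash
python3 - <<'E'
from h import *
to(483.2,37.9,86,167.3)
f=grab_frame("wrist");save(f,"w7.png")
cv2.imwrite("pics/c7.png",cv2.resize(f["img"][140:240,215:350],None,fx=5.5,fy=5.5,interpolation=cv2.INTER_LANCZOS4)[...,::-1])
E
```

```text
t 19.75 at [482.6  38.2 172.4] [180.    0.  167.3] slide [-0.7 -0.2 32.5] twist [0. 0. 0.] w 0.387 ff 60.7 F [-0.6 -0.2 -1.4]
```

View pics/c7.png

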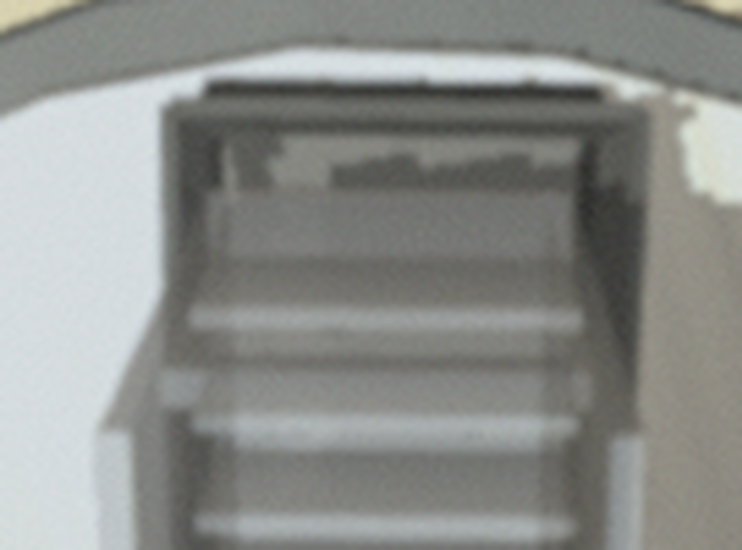

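Request:
carry_out([
  {"slide": [-0.4,1.1,0],"twist": [0,0,0],"jaw": 255},
  {"slide": [-0.4,1.1,4],"twist": [0,0,0],"jaw": 255},
  {"slide": [-0.4,1.1,9],"twist": [0,0,0],"jaw": 255},
  {"slide": [-0.4,1.1,13],"twist": [0,0,0],"jaw": 255},
  {"slide": [-0.4,1.1,13],"twist": [0,0,0],"jaw": 255},
])

```text
t: 20.42
eef_pos: [482.7, 39.2, 158.7]
tool_rot: [-3.141, -0.001, 2.92]
contact_force: [0.4, -0.2, -1.2]
width: 0.387
finger_force: 60.7
```

Request:
carry_out([
  {"slide": [0,0,5],"twist": [0,0,0],"jaw": 255},
  {"slide": [0,0,10],"twist": [0,0,0],"jaw": 255},
  {"slide": [0,0,15],"twist": [0,0,0],"jaw": 255},
  {"slide": [0,0,17],"twist": [0,0,0],"jaw": 255},
  {"slide": [0,0,17],"twist": [0,0,0],"jaw": 255},
])

```text
t: 21.05
eef_pos: [483.0, 39.2, 142.1]
tool_rot: [-3.142, -0.001, 2.92]
contact_force: [0.7, -0.1, -0.8]
width: 0.39
finger_force: 60.7
```

Request:
carry_out([
  {"slide": [0,0,1],"twist": [0,0,0],"jaw": 255},
  {"slide": [0,0,2],"twist": [0,0,0],"jaw": 255},
  {"slide": [0,0,2.7],"twist": [0,0,0],"jaw": 255},
  {"slide": [0,0,2.7],"twist": [0,0,0],"jaw": 255},
])

```text
t: 21.55
eef_pos: [483.3, 39.2, 139.9]
tool_rot: [-3.142, 0.0, 2.92]
contact_force: [-0.9, 0.0, 1.1]
width: 0.388
finger_force: 60.8
```

Request:
carry_out([
  {"slide": [0,0,0.6],"twist": [0,0,0],"jaw": 255},
  {"slide": [0,0,0.6],"twist": [0,0,0],"jaw": 255},
])

```text
t: 21.8
eef_pos: [483.3, 39.2, 139.9]
tool_rot: [-3.141, 0.0, 2.921]
contact_force: [-2.1, 0.4, 5.7]
width: 0.383
finger_force: 61.2
```

Request:
carry_out([
  {"slide": [0,0,0],"twist": [0,0,0],"jaw": 100},
  {"slide": [0,0,0],"twist": [0,0,0],"jaw": 60},
  {"slide": [0,0,0],"twist": [0,0,0],"jaw": 30},
  {"slide": [0,0,-20],"twist": [0,0,0],"jaw": 0},
  {"slide": [0,0,-60],"twist": [0,0,0],"jaw": 0},
])

```text
t: 22.42
eef_pos: [481.6, 39.3, 197.7]
tool_rot: [-3.141, -0.005, 2.92]
contact_force: [1.1, 0.9, 1.2]
width: 0.998
finger_force: 0.0
```

Request:
carry_out([
  {"slide": [0,-20,-30],"twist": [0,0,9],"jaw": 0},
  {"slide": [8,-55,-40],"twist": [0,0,19],"jaw": 0},
  {"slide": [8,-95,-40],"twist": [0,0,29],"jaw": 0},
  {"slide": [8,-130,-40],"twist": [0,0,39],"jaw": 0},
  {"slide": [8,-140,-40],"twist": [0,0,48],"jaw": 0},
])

```text
t: 23.05
eef_pos: [444.2, -97.4, 239.1]
tool_rot: [-3.141, 0.001, 2.075]
contact_force: [-0.1, 0.2, 0.4]
width: 1.006
finger_force: 0.0
```

```bash
python3 - <<'E'
from h import *
for c in("top","scene"):
    f=grab_frame(c);rack(f,482,41,96,55,5);rack(f,552.5,103,96,50,5)
    W=cloud(f).reshape(-1,3);k=(np.hypot(W[:,0]-445,W[:,1]+115)<26)&(abs(W[:,2]-86)<5);print(c,"dial",cv2.minAreaRect(W[k][:,:2].astype(np.float32)))
to(445.3,-117.5,160,77.3)
E
```

```text
rack 67 98.7 ((481.1091003417969, 42.64643096923828), (34.147239685058594, 79.06143188476562), 77.6681137084961)
rack 74 99.2 ((553.0343017578125, 102.95327758789062), (35.18638610839844, 78.38408660888672), 4.34840726852417)
top dial ((0.0, 0.0), (0.0, 0.0), 0.0)
rack 36 96.5 ((483.2410583496094, 42.07024383544922), (36.14835739135742, 79.200927734375), 76.72679138183594)Traceback (most recent call last):
  File "<stdin>", line 3, in <module>
  File "h.py", line 52, in rack
    print("rack",k.sum(),np.percentile(W[k][:,2],90).round(1),cv2.minAreaRect(W[k][:,:2].astype(np.float32)))
                         ~~~~~~~~~~~~~^^^^^^^^^^^^^^
    return _quantile_unchecked(
        a, q, axis, out, overwrite_input, method, keepdims, weights)
    return _ureduce(a,
                    func=_quantile_ureduce_func,
    ...<5 lines>...
                    overwrite_input=overwrite_input,
                    method=method)
    r = func(a, **kwargs)
    result = _quantile(arr,
                       quantiles=q,
    ...<2 lines>...
                       out=out,
                       weights=wgt)
    slices_having_nans = np.isnan(arr[-1, ...])
                                  ~~~^^^^^^^^^
IndexError: index -1 is out of bounds for axis 0 with size 0
```

Request:
carry_out([
  {"slide": [-4,0,0],"twist": [0,0,9],"jaw": 0},
  {"slide": [-8,0,0],"twist": [0,0,19],"jaw": 0},
  {"slide": [-12,0,0],"twist": [0,0,29],"jaw": 0},
  {"slide": [-16,8,10],"twist": [0,0,39],"jaw": 0},
  {"slide": [-16,8,20],"twist": [0,0,41.6],"jaw": 0},
])

```text
t: 23.78
eef_pos: [460.2, -105.0, 219.0]
tool_rot: [3.141, -0.0, 1.358]
contact_force: [-0.7, 0.0, -0.5]
width: 0.999
finger_force: 0.0
```

Request:
carry_out([
  {"slide": [0,0,0],"twist": [0,0,0],"jaw": 0},
  {"slide": [0,0,0],"twist": [0,0,0],"jaw": 0},
])

```text
t: 24.02
eef_pos: [459.6, -105.3, 219.3]
tool_rot: [3.141, -0.0, 1.359]
contact_force: [0.9, 0.4, -0.4]
width: 0.999
finger_force: 0.0
```

```bash
cat >> h.py <<'E'
def dial(f):
    W=cloud(f).reshape(-1,3);k=(np.hypot(W[:,0]-445,W[:,1]+115)<30)&(abs(W[:,2]-86)<4);print("dial",k.sum(),cv2.minAreaRect(W[k][:,:2].astype(np.float32)))
E
python3 - <<'E'
from h import *
dial(grab_frame("wrist"))
to(445.2,-116.5,76,77.3)
E
```

```text
dial 1007 ((445.52276611328125, -114.96795654296875), (36.19575881958008, 11.991724014282227), 77.8664321899414)
t 24.07 at [ 459.7 -105.5  219.5] [180.    0.   77.8] slide [-13.8 -12.   89.6] twist [0.  0.  0.5] w 0.998 ff 0.0 F [ 0.  -0.8  0. ]
```

Request:
carry_out([
  {"slide": [-13.2,-12,20],"twist": [0,0,0],"jaw": 0},
  {"slide": [-13.2,-12,40],"twist": [0,0,0],"jaw": 0},
  {"slide": [-13.2,-12,70],"twist": [0,0,0],"jaw": 0},
  {"slide": [-13.2,-12,87],"twist": [0,0,0],"jaw": 0},
  {"slide": [-13.2,-12,87],"twist": [0,0,0],"jaw": 0},
])

```text
t: 24.7
eef_pos: [444.1, -115.6, 131.2]
tool_rot: [-3.139, -0.001, 1.357]
contact_force: [1.0, -0.3, 0.6]
width: 0.997
finger_force: 0.0
```

Request:
carry_out([
  {"slide": [0,0,0],"twist": [0,0,0],"jaw": 120},
  {"slide": [0,0,0],"twist": [0,0,0],"jaw": 200},
  {"slide": [0,0,0],"twist": [0,0,0],"jaw": 255},
  {"slide": [0,0,0],"twist": [0,0,0],"jaw": 255},
  {"slide": [0,0,0],"twist": [0,0,0],"jaw": 255},
])

```text
t: 25.32
eef_pos: [445.1, -116.1, 132.6]
tool_rot: [3.141, 0.0, 1.357]
contact_force: [-0.9, 0.2, 4.8]
width: 0.126
finger_force: 60.3
```

Request:
carry_out([
  {"slide": [0,0,0],"twist": [0,0,6],"jaw": 255},
  {"slide": [0,0,0],"twist": [0,0,14],"jaw": 255},
  {"slide": [0,0,0],"twist": [0,0,22],"jaw": 255},
  {"slide": [0,0,0],"twist": [0,0,30],"jaw": 255},
  {"slide": [0,0,0],"twist": [0,0,38],"jaw": 255},
])

```text
t: 25.95
eef_pos: [444.8, -115.9, 132.6]
tool_rot: [-3.141, 0.0, 0.689]
contact_force: [-1.6, 0.6, 7.2]
width: 0.129
finger_force: 60.7
```

Request:
carry_out([
  {"slide": [0,0,0],"twist": [0,0,8],"jaw": 255},
  {"slide": [0,0,0],"twist": [0,0,16],"jaw": 255},
  {"slide": [0,0,0],"twist": [0,0,24],"jaw": 255},
  {"slide": [0,0,0],"twist": [0,0,31],"jaw": 255},
  {"slide": [0,0,0],"twist": [0,0,34],"jaw": 255},
])

```text
t: 26.58
eef_pos: [444.7, -115.7, 132.6]
tool_rot: [-3.141, 0.001, 0.098]
contact_force: [-3.2, 2.0, 6.7]
width: 0.128
finger_force: 60.8
```

Request:
carry_out([
  {"slide": [0,0,0],"twist": [0,0,0],"jaw": 255},
  {"slide": [0,0,0],"twist": [0,0,0],"jaw": 255},
])

```text
t: 26.82
eef_pos: [444.7, -115.7, 132.6]
tool_rot: [-3.141, 0.001, 0.1]
contact_force: [-2.4, 2.0, 5.8]
width: 0.128
finger_force: 60.8
```

Turned 72° (yaw 5.7°). Release and lift straight up.

Request:
carry_out([
  {"slide": [0,0,0],"twist": [0,0,0],"jaw": 180},
  {"slide": [0,0,0],"twist": [0,0,0],"jaw": 60},
  {"slide": [0,0,0],"twist": [0,0,0],"jaw": 0},
  {"slide": [0,0,-20],"twist": [0,0,0],"jaw": 0},
  {"slide": [0,0,-70],"twist": [0,0,0],"jaw": 0},
])

```text
t: 27.45
eef_pos: [442.9, -115.1, 200.2]
tool_rot: [-3.138, 0.006, 0.1]
contact_force: [1.4, -1.1, 0.5]
width: 1.002
finger_force: 0.0
```

Request:
carry_out([
  {"slide": [0,0,-40],"twist": [0,0,0],"jaw": 0},
  {"slide": [-40,0,-90],"twist": [0,0,0],"jaw": 0},
  {"slide": [-60,30,-100],"twist": [0,0,0],"jaw": 0},
  {"slide": [-60,60,-100],"twist": [0,0,0],"jaw": 0},
  {"slide": [-60,60,-100],"twist": [0,0,0],"jaw": 0},
])

```text
t: 28.08
eef_pos: [391.2, -183.1, 302.5]
tool_rot: [3.141, -0.001, 0.097]
contact_force: [-0.8, 0.4, -0.2]
width: 1.002
finger_force: 0.0
```

```bash
python3 - <<'E'
from h import *
for c in("top","scene","wrist"):
    f=grab_frame(c);save(f,c+"9.png")
    for g in(lambda:dial(f),lambda:rack(f,482,41,96,55,5),lambda:rack(f,552.5,103,96,50,5)):
        try:g()
        except Exception as e:print(c,"none")
    if c=="scene": cv2.imwrite("pics/fin.png",cv2.resize(f["img"][170:370,170:430],None,fx=3,fy=3,interpolation=cv2.INTER_CUBIC)[...,::-1])
to(445,-116,200,5)
E
```

```text
dial 57 ((443.194091796875, -113.20974731445312), (33.77409744262695, 11.550298690795898), 6.78040885925293)
rack 68 99.2 ((481.22125244140625, 42.74467086791992), (34.598690032958984, 78.55852508544922), 78.37468719482422)
rack 74 98.7 ((553.0728149414062, 103.41791534423828), (35.32272720336914, 79.57266998291016), 4.274041175842285)
dial 75 ((445.49188232421875, -114.4592514038086), (34.57730484008789, 14.056800842285156), 0.7708890438079834)
rack 34 96.6 ((467.9555969238281, 46.0622444152832), (39.461856842041016, 49.32211685180664), 79.61650085449219)
scene none
dial 688 ((444.90447998046875, -114.14334869384766), (34.65947723388672, 12.482762336730957), 6.209399223327637)
rack 824 96.7 ((478.5674743652344, 26.038272857666016), (4.704014301300049, 80.50244140625), 77.46929168701172)
wrist none
t 28.23 at [ 391.  -181.   301.5] [-1.799e+02  1.000e-01  5.700e+00] slide [ 60.3 -59.2  47.6] twist [-0.1  0.1  0.7] w 0.999 ff 0.0 F [ 0.  -0.1 -0.2]
```

View pics/fin.png

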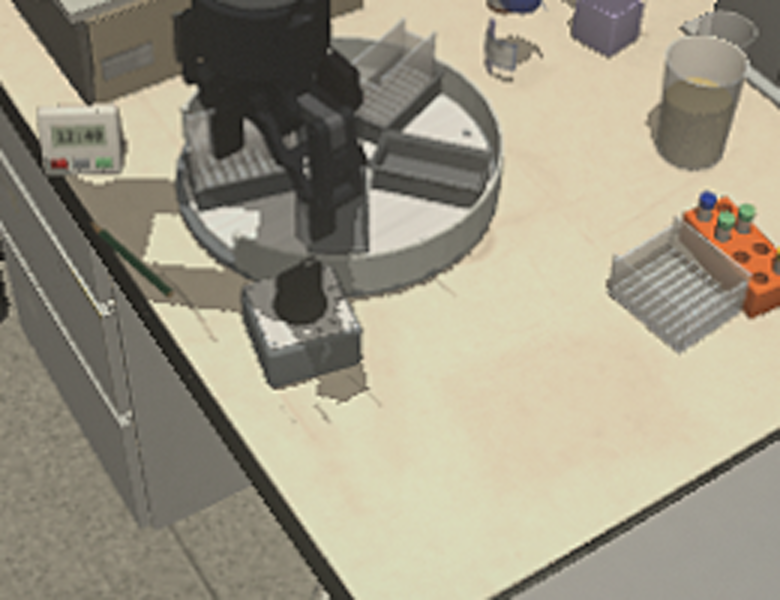

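```bash
python3 -c "
from plant import env
print(env.hand_in())"
```

```text
the job is handed in; nothing more can be done
None
```

I lowered both narrow racks fully into their dishes, turned the wheel one click clockwise between them, and set the soak dial to three clicks (about 72° by camera). The job is handed in at about 28 s; no verdict came back.

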